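# Lay out a blood-test counter on its outline cards

### The job

Lay out the blood-test counter: set the glucose meter, the specimen cup, the test-strip vial and the lancing pen each centred inside the printed outline that matches it in shape and size, upright or flat as they stand now, the meter and the pen lined up with their outlines (either way round). Set each one down rather than dropping it, and leave the tape roll and the sanitiser bottle where they are.

Things in the scene. Friction and masses are not known exactly. Their poses are not given: they have to be found in the camera images.
- meter: Glucose meter lying flat, screen up: white rounded box with a yellow face and dark screen, 100 (x) x 56 (y) x 22 (z) mm, solid, about 110 g. Origin: centre of its underside; x runs along its length, z up. Grip it across its 56 mm width.
- cup: Closed specimen cup standing upright: pale round body 56 mm across with an orange screw lid 60 mm across (its top 16 mm), 62 mm high in all, about 90 g. Origin: centre of its underside, z up. It is the larger of the two round things.
- vial: Test-strip vial standing upright: small white cylinder with a grey cap, 32 mm across (cap) and 50 mm high, about 30 g. Origin: centre of its underside, z up. It is the smaller of the two round things.
- pen: Lancing pen lying flat: grey bar with a white and a black end, 115 (x) x 18 (y) x 18 (z) mm, square section with rounded edges, about 30 g. Origin: centre of its underside; x runs along its length, z up. Grip it across its 18 mm width.
- card_meter: A white laminated card, 120 (x) x 76 (y) mm and 2 mm thick, taped flat to the dark table (fixed; does not move during the job, but starts anywhere). Printed on it is a broad oblong outline, 106 x 62 mm inside, for the meter. Origin: centre of card and outline, on the table level; the card's top is 2 mm above it. x runs along its length.
- card_cup: A white laminated card, 80 x 80 mm and 2 mm thick, taped flat to the dark table (fixed; does not move during the job, but starts anywhere). Printed on it is the large round outline, 66 mm across inside, for the cup. Origin: centre of card and outline, on the table level; the card's top is 2 mm above it. Its yaw does not matter.
- card_vial: A white laminated card, 52 x 52 mm and 2 mm thick, taped flat to the dark table (fixed; does not move during the job, but starts anywhere). Printed on it is the small round outline, 38 mm across inside, for the vial. Origin: centre of card and outline, on the table level; the card's top is 2 mm above it. Its yaw does not matter.
- card_pen: A white laminated card, 135 (x) x 38 (y) mm and 2 mm thick, taped flat to the dark table (fixed; does not move during the job, but starts anywhere). Printed on it is a long narrow outline, 121 x 24 mm inside, for the pen. Origin: centre of card and outline, on the table level; the card's top is 2 mm above it. x runs along its length.
- tape: Bystander: a roll of tan tape lying flat on the far side, ring 84 mm across and 19 mm high, loose. Origin: centre of its underside. Leave it alone.
- sanitiser: Bystander: a pocket-size clear bottle with a blue cap, 40 mm across and 72 mm high, standing loose at the far left. Origin: centre of its underside. Leave it alone.
Mind the look-alikes: they are no part of the job. What is shaped like the card_cup but orange is not meant. Leave any blue look-alike of the card_vial alone.

How it is judged:
At the end, for the whole second after the job is handed in: Meter, cup, vial and pen each stand or lie at rest on their own card, within 12 mm of its centre, not tilted more than about 7 degrees; the meter and the pen lie along their outlines within about 11 degrees, either way round (horizontal distance between meter and card_meter below 0.012 m and height (world z) of each of meter, cup, vial, pen below 0.01 m and angle between each of meter, cup, vial, pen's own z axis and vertical below 0.12 rad and linear speed of each of meter, cup, vial, pen below 0.02 m/s and angle between the x axis of meter and the x axis of card_meter, either way round below 0.2 rad and horizontal distance between cup and card_cup below 0.012 m and horizontal distance between vial and card_vial below 0.012 m and horizontal distance between pen and card_pen below 0.012 m and angle between the x axis of pen and the x axis of card_pen, either way round below 0.2 rad); the robot touches nothing.
It fails at once if the tape roll or the sanitiser bottle is shifted by more than 30 mm (distance of any of tape, sanitiser from where it was at the start of the episode above 0.03 m).
It fails at once if a thing is dropped: it falls freely, touching nothing, more than 25 mm above the table ((contact force between meter and anything else below 0.001 N and height (world z) of meter above 0.025 m) or (contact force between cup and anything else below 0.001 N and height (world z) of cup above 0.025 m) or (contact force between vial and anything else below 0.001 N and height (world z) of vial above 0.025 m) or (contact force between pen and anything else below 0.001 N and height (world z) of pen above 0.025 m)).
It also fails if it takes over 112 s, if anything falls off the work surface, if the arm or the gripper's body presses on something with over 40 N, if the wrist force passes 120 N, or if a joint passes its speed limit or range.

### The arm

A 6-joint arm with a two-finger parallel gripper is mounted at the origin on the work surface. World frame = base frame: x ahead of the robot, y to its left, z up, the work surface at z = 0. Lengths are in m, angles in rad, forces in N, time in s.
With the tool pointing down it reaches from about 0.35 to 0.775 m from the base axis. Payload 7.3 kg.
Tool frame: the origin (TCP) lies at the very end of the fingers, on their centre line; the grasp point (between the pads) lies 19 mm behind it (pinch_z is the distance from the TCP to the grasp point, in m); z points along the fingers, y is the line along which they close (so a half turn about z gives the same grasp; the last joint's range is limited). The gripper opens to 92 mm and grips with 3 to 60 N. Pads are 19 mm wide; open, the fingers measure 130 mm over their backs; the gripper's body (75 mm by 190 mm) begins 47 mm behind the grasp point.
Start: joints at [-1.467, 0.342, 1.524, -0, 1.275, -0.146], TCP at [0.13, -0.509, 0.227] pointing down, gripper open.
Joint ranges: [-2.53, 2.53], [-0.77, 2.02], [0.04, 2.7], [-1, 4.14], [0.28, 2.66], [-3.11, 3.11]. Speed limits (rad/s): [2.57, 2.57, 3.14, 3.14, 3.14, 3.14].

### API

Orientations are given as [roll, pitch, yaw] about the fixed x, y, z axes, in that order (R = Rz(yaw) Ry(pitch) Rx(roll)).
In Python, from cell import * gives the robot as it stands.
- The arm moves only by the tool arm_command, never from a script. Its arguments are lists of equal length, an entry for each row: "fingers": the gripper command: -1 is fully open, 1 is shut, values between are in proportion; "travel": the shift along the tool's x, y, z in m, a list of three; "dr": the turn, a rotation vector about the tool's x, y, z in degrees, a list of three. In form: {"fingers": [fingers, ...], "travel": [[x, y, z], ...], "dr": [[wx, wy, wz], ...]}. A call has 1 to 8 rows; each row is the pose to reach, as a shift and turn from the pose commanded when the call began, along the tool's axes at that moment; what a row does not reach only later rows make up. A row lasts 1/12 s, in which the tool goes at most 41.7 mm and 7.16 degrees, less where a joint would pass 70% of its speed; a pose out of reach is approached as far as the arm can. A call with a gripper value outside its range is refused whole. The fingers move at their own pace and stop on an object; "squeeze" is the grip in N (left out, the last holds). Time passes only in rows, so rows that repeat a pose let the fingers close. It gives the time, the measured TCP pose, the force, the opening and the grip force at its end, in the units of the state.
- observe(): the state, without advancing time (a new reading comes with each control period).
- read_camera(name): name is "side" or "top" or "wrist"; returns a dict with "color" (384x512x3 uint8, blue, green, red), "z_map" (384x512 float32, m along the optical axis (not along the pixel's ray), 0 where there is no reading), "fx", "fy", "cx", "cy" (pixels), "R" (3x3) and "t" (3): a world point X has camera coordinates R X + t. Camera axes: x right, y down, z forward; pixel columns grow to the right and rows downward; lengths in m; the calibration is good to about 2 mm. A picture is of the moment at which its call begins.
- hand_in(): hands the job in; it is judged then, once.
The state is a dict: "time": time; "qpos": joint angles; "qvel": joint speeds; "joint_efforts": joint torques, N m; "tool_pos": TCP position; "tool_rot": TCP orientation; "contact_force": force on the tool from outside, world axes, zero at the start; "torque": the same for the moment, N m; "opening": finger opening in m; "grip_force": force on a finger pad.
Only numpy, scipy, OpenCV 4.12 (cv2) and the standard library are available. Lean on these libraries where they do the work, as an engineer would, in place of code of your own. Each camera call takes 0.05 s, during which the arm holds its last target. There are 200 camera calls.

## Working session

There is one attempt and no reset: what is moved stays moved. The work goes in short steps, Python scripts to look and compute and a tool call to move; the robot and the scene stay as the last step left them, time stands still between calls to the robot, and variables do not carry over. Pictures are saved under pics/ and viewed, at most 14 in all, crops included, and the job is handed in when it is done.

Besides the shell and the picture viewer there is one more tool, called as name(argument=value, ...) on one line, values as JSON. arm_command: Moves the arm, as the interface text tells. Its arguments: {"type":"object","properties":{"fingers":{"type":"array","items":{"type":"number"}},"travel":{"type":"array","items":{"type":"array","items":{"type":"number"}}},"dr":{"type":"array","items":{"type":"array","items":{"type":"number"}}},"squeeze":{"type":"number"}},"required":["fingers","travel","dr"]}

```bash
mkdir -p pics; ls
python3 - <<'E'
from cell import *
import cv2
s=observe();print(s['time'],s['tool_pos'],s['tool_rot'],s['opening'])
for n in('top','side'):
    c=read_camera(n);cv2.imwrite(f'pics/{n}0.png',c['color']);print(n,c['fx'],c['cx'],c['cy'],c['R'].round(3).tolist(),c['t'])
    import numpy as np
    np.savez(f'{n}0.npz',**c)
E
```

```text
pics
0.0 [ 0.12975399 -0.50828538  0.22606117] [-3.14009429e+00 -1.96827489e-04  2.49821353e-01] 0.0915286252080565
top 387.1875323969735 260.21114496168605 191.57817475782215 [[0.017, -1.0, 0.01], [-0.992, -0.018, -0.126], [0.126, -0.008, -0.992]] [0.04027331 0.571001   1.10678964]
side 396.80614533647116 257.73903016488913 191.6931193503357 [[0.92, -0.391, -0.018], [-0.203, -0.436, -0.877], [0.335, 0.81, -0.481]] [-0.51232481  0.17352897  0.69714947]
```

View pics/top0.png

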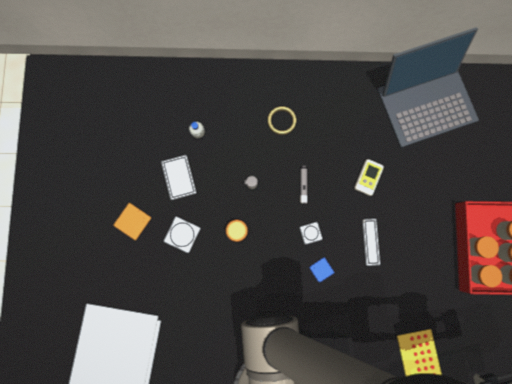

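View pics/side0.png

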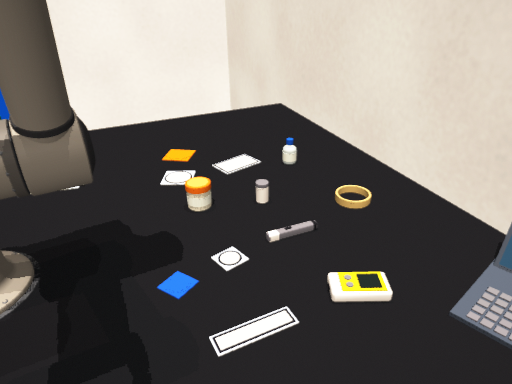

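The top view shows the meter (369,177), pen (304,184), vial (251,182) and cup (236,230). Their cards are the meter card (179,177), cup card (182,235), vial card (311,232) and pen card (372,242). The look-alikes are orange (132,221) and blue (321,270). The sanitiser is at (197,129) and the tape at (282,120). The side view shows the same things.

```bash
cat > h.py <<'E'
import numpy as np, cv2
def world(c):
    z=c['z_map'];v,u=np.mgrid[:z.shape[0],:z.shape[1]]
    P=np.stack([(u-c['cx'])/c['fx']*z,(v-c['cy'])/c['fy']*z,z],-1)
    return (P-c['t'])@c['R']
def proj(c,X):
    p=c['R']@np.array(X)+c['t'];return c['fx']*p[0]/p[2]+c['cx'],c['fy']*p[1]/p[2]+c['cy']
def rect(pts):
    (x,y),(w,h),a=cv2.minAreaRect((np.asarray(pts)*1000).astype(np.float32))
    if w<h:w,h,a=h,w,a+90
    return f'({x:.0f},{y:.0f}) {w:.0f}x{h:.0f}mm yaw {(a+90)%180-90:.1f}'
E
python3 - <<'E'
from h import *
S={'top':dict(meter=(369,177),pen=(304,184),vial=(251,182),cup=(236,230),card_meter=(179,177),card_cup=(182,235),card_vial=(311,232),card_pen=(372,242),sanit=(197,129),tape=(282,108)),
'side':dict(meter=(360,287),pen=(292,232),vial=(262,190),cup=(199,195),card_meter=(237,163),card_cup=(179,178),card_vial=(230,258),card_pen=(255,330))}
for n in S:
    c=np.load(n+'0.npz');W=world(c);b=c['color'].max(-1)
    print(n,'table z',np.median(W[200:210,60:100,2]) if n=='top' else '', 'depth valid',(c['z_map']>0).mean())
    for k,(u,v) in S[n].items():
        m=b>70 if 'card' in k else (W[...,2]>.007)|(b>90)
        m=(m&(c['z_map']>0)).astype(np.uint8)
        _,L=cv2.connectedComponents(m)
        q=L==L[v,u] if L[v,u] else L<0
        P=W[q]; 
        if len(P)<5: print(k,'none');continue
        z=P[:,2];zt=np.percentile(z,90)
        print(f'{k:10s} n{len(P)} z50 {np.median(z)*1000:.0f} z90 {zt*1000:.0f} all',rect(P[:,:2]),'top',rect(P[z>zt-.008][:,:2]), 'med',np.median(P[z>zt-.008],0).round(3)[:2])
E
```

```text
top table z 0.0005860417366136328 depth valid 0.9962921142578125
meter      n680 z50 22 z90 26 all (626,-282) 110x63mm yaw -22.3 top (624,-278) 98x56mm yaw -23.1 med [ 0.622 -0.277]
pen        n244 z50 18 z90 21 all (599,-81) 115x22mm yaw 0.8 top (600,-80) 113x16mm yaw 0.2 med [ 0.597 -0.081]
vial       n125 z50 50 z90 53 all (603,79) 40x35mm yaw 27.9 top (598,76) 31x30mm yaw -44.7 med [0.599 0.078]
cup        n397 z50 62 z90 65 all (457,119) 66x65mm yaw 1.0 top (456,115) 57x57mm yaw -89.0 med [0.455 0.115]
card_meter n1134 z50 3 z90 6 all (616,301) 128x84mm yaw 16.4 top (616,301) 128x84mm yaw 16.4 med [0.615 0.3  ]
card_cup   n855 z50 3 z90 5 all (442,283) 89x87mm yaw 66.3 top (442,283) 89x87mm yaw 66.3 med [0.442 0.283]
card_vial  n394 z50 2 z90 5 all (453,-104) 60x60mm yaw -72.9 top (453,-104) 60x59mm yaw -72.7 med [ 0.452 -0.104]
card_pen   n737 z50 2 z90 5 all (430,-286) 141x49mm yaw 3.2 top (430,-285) 141x47mm yaw 3.2 med [ 0.428 -0.284]
sanit      n202 z50 47 z90 72 all (766,249) 58x44mm yaw 39.2 top (757,244) 20x17mm yaw -4.6 med [0.757 0.244]
tape       n300 z50 16 z90 21 al
[... 328 characters left out ...]
w 0.1 med [ 0.593 -0.087]
vial       n311 z50 31 z90 50 all (618,116) 128x31mm yaw 65.8 top (599,73) 32x31mm yaw 52.1 med [0.596 0.069]
cup        n1230 z50 20 z90 62 all (461,216) 257x119mm yaw -76.9 top (455,113) 59x59mm yaw -0.2 med [0.453 0.105]
card_meter n556 z50 3 z90 4 all (617,298) 128x89mm yaw 17.4 top (617,298) 128x89mm yaw 17.4 med [0.612 0.292]
card_cup   n1264 z50 19 z90 62 all (461,216) 257x119mm yaw -76.8 top (455,113) 59x59mm yaw -0.2 med [0.453 0.105]
card_vial  n547 z50 2 z90 3 all (453,-104) 59x57mm yaw -73.6 top (453,-104) 59x57mm yaw -73.6 med [ 0.452 -0.109]
card_pen   n1817 z50 2 z90 3 all (430,-286) 139x44mm yaw 3.6 top (430,-286) 139x44mm yaw 3.6 med [ 0.426 -0.289]
```

The two views agree within about 3 mm, and the measured heights of 22, 18, 50 and 62 mm match the text. I'll start with the meter.

```bash
cat > go.py <<'E'
import sys
from cell import *
from h import *
from scipy.spatial.transform import Rotation as R
# usage: go.py x y z yaw  (mm, deg) ... -> tool-frame travel/turn for successive targets from the present pose
s=observe();p=np.array(s['tool_pos']);r=R.from_euler('xyz',s['tool_rot'])
print('t %.2f pos'%s['time'],(p*1000).round(1),'rot',np.degrees(s['tool_rot']).round(1),'F',np.round(s['contact_force'],1),'open %.1f grip %.1f'%(s['opening']*1e3,s['grip_force']))
a=list(map(float,sys.argv[1:]))
for x,y,z,w in zip(*[iter(a)]*4):
    d=r.inv().apply(np.array([x,y,z])/1000-p); q=(r.inv()*R.from_euler('xyz',[180,0,w],degrees=True)).as_rotvec(degrees=True)
    print((x,y,z,w),'travel',d.round(4).tolist(),'dr',q.round(1).tolist())
E
python3 go.py 376 -395 150 -23  623 -280 120 -23
```

```text
t 0.10 pos [ 129.8 -508.3  226.1] rot [-179.9   -0.    14.3] F [-1.6 -0.5 -0.5] open 92.0 grip 0.0
(376.0, -395.0, 150.0, -23.0) travel [0.2666, -0.0489, 0.0762] dr [-0.1, 0.0, 37.3]
(623.0, -280.0, 120.0, -23.0) travel [0.5344, -0.0992, 0.1063] dr [-0.1, 0.0, 37.3]
```

arm_command(fingers=[-1, -1, -1, -1, -1, -1, -1, -1], travel=[[0.534, -0.099, 0.106], [0.534, -0.099, 0.106], [0.534, -0.099, 0.106], [0.534, -0.099, 0.106], [0.534, -0.099, 0.106], [0.534, -0.099, 0.106], [0.534, -0.099, 0.106], [0.534, -0.099, 0.106]], dr=[[0, 0, 37.3], [0, 0, 37.3], [0, 0, 37.3], [0, 0, 37.3], [0, 0, 37.3], [0, 0, 37.3], [0, 0, 37.3], [0, 0, 37.3]], squeeze=20)

```text
time: 0.77
tool_pos: [0.4101, -0.379, 0.1662]
tool_rot: [-3.141, 0.0, -0.402]
contact_force: [0.8, -1.5, -0.2]
opening: 0.0918
grip_force: 0.0
```

```bash
python3 go.py 623 -280 120 -23
```

```text
t 0.77 pos [ 410.1 -379.   166.2] rot [-180.    0.  -23.] F [ 0.8 -1.5 -0.2] open 91.8 grip 0.0
(623.0, -280.0, 120.0, -23.0) travel [0.1573, -0.1743, 0.0461] dr [-0.0, 0.0, -0.0]
```

arm_command(fingers=[-1, -1, -1, -1, -1, -1, -1, -1], travel=[[0.152, -0.164, 0.043], [0.152, -0.164, 0.043], [0.152, -0.164, 0.043], [0.152, -0.164, 0.043], [0.152, -0.164, 0.043], [0.152, -0.164, 0.043], [0.152, -0.164, 0.043], [0.152, -0.164, 0.043]], dr=[[0, 0, 0], [0, 0, 0], [0, 0, 0], [0, 0, 0], [0, 0, 0], [0, 0, 0], [0, 0, 0], [0, 0, 0]])

```text
time: 1.43
tool_pos: [0.6127, -0.2876, 0.1224]
tool_rot: [3.142, 0.002, -0.399]
contact_force: [-0.2, 0.1, 0.1]
opening: 0.0921
grip_force: 0.0
```

```bash
python3 go.py 623 -280 4 -23
python3 - <<'E'
from cell import *
from h import *
c=read_camera('wrist');cv2.imwrite('pics/w1.png',c['color']);np.savez('w1.npz',**c)
W=world(c);m=(W[...,2]>.012)&(W[...,2]<.032)&(np.hypot(W[...,0]-.623,W[...,1]+.28)<.075)&(c['z_map']>0)
P=W[m];print(len(P),np.percentile(P[:,2],[50,90]),rect(P[:,:2]))
E
```

```text
t 1.43 pos [ 612.7 -287.6  122.4] rot [ 1.80e+02  1.00e-01 -2.29e+01] F [-0.2  0.1  0.1] open 92.1 grip 0.0
(623.0, -280.0, 4.0, -23.0) travel [0.0068, -0.011, 0.1184] dr [0.0, 0.1, 0.1]
6791 [0.02298178 0.02466568] (625,-278) 99x56mm yaw -23.0
```

arm_command(fingers=[-1, -1, -1, -1, -1, -1, -1, -1], travel=[[0.0075, -0.012, 0.03], [0.0075, -0.012, 0.065], [0.0075, -0.012, 0.09], [0.0075, -0.012, 0.105], [0.0075, -0.012, 0.113], [0.0075, -0.012, 0.118], [0.0075, -0.012, 0.118], [0.0075, -0.012, 0.118]], dr=[[0, 0, 0], [0, 0, 0], [0, 0, 0], [0, 0, 0], [0, 0, 0], [0, 0, 0], [0, 0, 0], [0, 0, 0]])

```text
time: 2.15
tool_pos: [0.6245, -0.2815, 0.0072]
tool_rot: [3.141, -0.002, -0.402]
contact_force: [0.0, -0.8, 0.9]
opening: 0.0919
grip_force: 0.0
```

arm_command(fingers=[1, 1, 1, 1, 1, 1, 1, 1], travel=[[0, 0, 0], [0, 0, 0], [0, 0, 0], [0, 0, 0], [0, 0, 0], [0, 0, 0], [0, 0, 0], [0, 0, 0]], dr=[[0, 0, 0], [0, 0, 0], [0, 0, 0], [0, 0, 0], [0, 0, 0], [0, 0, 0], [0, 0, 0], [0, 0, 0]], squeeze=20)

```text
time: 2.82
tool_pos: [0.6243, -0.2804, 0.006]
tool_rot: [-3.142, -0.0, -0.401]
contact_force: [0.3, 0.8, 1.3]
opening: 0.0559
grip_force: 20.0
```

```bash
python3 go.py 624 -279 110 -23 616 300 110 16.7
```

```text
t 2.82 pos [ 624.3 -280.4    6. ] rot [-180.   -0.  -23.] F [0.3 0.8 1.3] open 55.9 grip 20.0
(624.0, -279.0, 110.0, -23.0) travel [-0.0008, -0.0012, -0.104] dr [-0.0, -0.0, 0.0]
(616.0, 300.0, 110.0, 16.7) travel [-0.2343, -0.5311, -0.104] dr [0.0, -0.0, -39.7]
```

arm_command(fingers=[1, 1, 1, 1, 1, 1, 1, 1], travel=[[0, 0, -0.02], [0, 0, -0.06], [0, 0, -0.1], [-0.014, -0.032, -0.104], [-0.03, -0.068, -0.104], [-0.234, -0.531, -0.104], [-0.234, -0.531, -0.104], [-0.234, -0.531, -0.104]], dr=[[0, 0, 0], [0, 0, 0], [0, 0, 0], [0, 0, -5], [0, 0, -10], [0, 0, -15], [0, 0, -20], [0, 0, -25]])

```text
time: 3.48
tool_pos: [0.6208, -0.0796, 0.1096]
tool_rot: [3.142, 0.001, 0.039]
contact_force: [1.6, 0.4, -1.7]
opening: 0.0558
grip_force: 20.0
```

```bash
python3 go.py 616 300 110 16.7
```

```text
t 3.48 pos [620.8 -79.6 109.6] rot [180.    0.    2.2] F [ 1.6  0.4 -1.7] open 55.8 grip 20.0
(616.0, 300.0, 110.0, 16.7) travel [0.01, -0.3795, -0.0005] dr [-0.0, 0.0, -14.5]
```

arm_command(fingers=[1, 1, 1, 1, 1, 1, 1, 1], travel=[[0.01, -0.37, 0], [0.01, -0.37, 0], [0.01, -0.37, 0], [0.01, -0.37, 0], [0.01, -0.37, 0], [0.01, -0.37, 0], [0.01, -0.37, 0], [0.01, -0.37, 0]], dr=[[0, 0, -2], [0, 0, -4], [0, 0, -6], [0, 0, -8], [0, 0, -10], [0, 0, -12], [0, 0, -14.5], [0, 0, -14.5]])

```text
time: 4.15
tool_pos: [0.6181, 0.254, 0.1094]
tool_rot: [3.141, 0.001, 0.29]
contact_force: [0.6, -0.9, -1.5]
opening: 0.0561
grip_force: 20.0
```

arm_command(fingers=[1, 1, 1, 1], travel=[[0, -0.02, 0], [0, -0.035, 0], [0, -0.035, 0], [0, -0.035, 0]], dr=[[0, 0, 0], [0, 0, 0], [0, 0, 0], [0, 0, 0]])

```text
time: 4.48
tool_pos: [0.6084, 0.2854, 0.1093]
tool_rot: [3.141, 0.001, 0.289]
contact_force: [-0.4, -0.9, -1.2]
opening: 0.0556
grip_force: 20.0
```

```bash
python3 go.py 616 300 8.5 16.7
python3 - <<'E'
from cell import *
from h import *
c=read_camera('top');cv2.imwrite('pics/t2.png',c['color'][90:260,120:320].repeat(3,0).repeat(3,1))
c=read_camera('wrist');cv2.imwrite('pics/w2.png',c['color']);np.savez('w2.npz',**c)
E
```

```text
t 4.48 pos [608.4 285.4 109.3] rot [1.80e+02 1.00e-01 1.66e+01] F [-0.4 -0.9 -1.2] open 55.6 grip 20.0
(616.0, 300.0, 8.5, 16.7) travel [0.0116, -0.0119, 0.1008] dr [0.0, 0.1, -0.1]
```

View pics/w2.png

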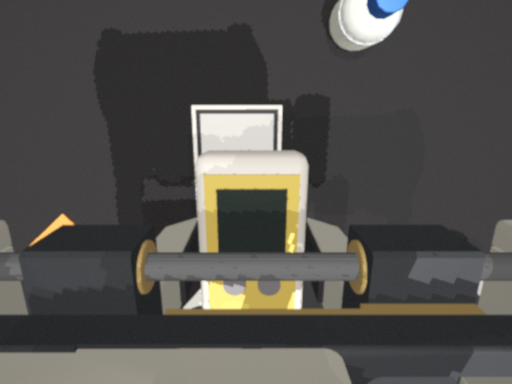

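The wrist view shows the held meter parallel to its card, whose far edge runs from (192,105) to (282,105). I'll lower it now.

arm_command(fingers=[1, 1, 1, 1, 1, 1, 1, 1], travel=[[0.0116, -0.012, 0.03], [0.0116, -0.012, 0.06], [0.0116, -0.012, 0.08], [0.0116, -0.012, 0.09], [0.0116, -0.012, 0.096], [0.0116, -0.012, 0.099], [0.0116, -0.012, 0.101], [0.0116, -0.012, 0.101]], dr=[[0, 0, 0], [0, 0, 0], [0, 0, 0], [0, 0, 0], [0, 0, 0], [0, 0, 0], [0, 0, 0], [0, 0, 0]])

```text
time: 5.25
tool_pos: [0.6173, 0.3003, 0.0099]
tool_rot: [3.142, -0.002, 0.288]
contact_force: [0.4, 0.5, -0.8]
opening: 0.056
grip_force: 20.0
```

```bash
python3 go.py 616 300 8 16.7
```

```text
t 5.25 pos [617.3 300.3   9.9] rot [ 1.80e+02 -1.00e-01  1.65e+01] F [ 0.4  0.5 -0.8] open 56.0 grip 20.0
(616.0, 300.0, 8.0, 16.7) travel [-0.0013, -0.0001, 0.0019] dr [0.0, -0.1, -0.2]
```

arm_command(fingers=[1, 1, 1, -1, -1, -1, -1, -1], travel=[[-0.001, 0, 0.001], [-0.001, 0, 0.0018], [-0.001, 0, 0.0018], [-0.001, 0, 0.0018], [-0.001, 0, 0.0018], [-0.001, 0, 0.0018], [-0.001, 0, 0.0018], [-0.001, 0, 0.0018]], dr=[[0, 0, 0], [0, 0, 0], [0, 0, 0], [0, 0, 0], [0, 0, 0], [0, 0, 0], [0, 0, 0], [0, 0, 0]])

```text
time: 5.92
tool_pos: [0.6155, 0.3002, 0.007]
tool_rot: [3.142, 0.0, 0.288]
contact_force: [-0.3, -0.4, -0.0]
opening: 0.0847
grip_force: 0.0
```

```bash
python3 go.py 616 300 140 16.7 455.5 114 140 16.7
```

```text
t 5.92 pos [615.5 300.2   7. ] rot [180.    0.   16.5] F [-0.3 -0.4 -0. ] open 84.7 grip 0.0
(616.0, 300.0, 140.0, 16.7) travel [0.0004, 0.0003, -0.133] dr [0.0, 0.0, -0.2]
(455.5, 114.0, 140.0, 16.7) travel [-0.2063, 0.133, -0.133] dr [0.0, 0.0, -0.2]
```

arm_command(fingers=[-1, -1, -1, -1, -1, -1, -1, -1], travel=[[0, 0, -0.03], [0, 0, -0.07], [0, 0, -0.11], [0, 0, -0.133], [-0.206, 0.133, -0.133], [-0.206, 0.133, -0.133], [-0.206, 0.133, -0.133], [-0.206, 0.133, -0.133]], dr=[[0, 0, 0], [0, 0, 0], [0, 0, 0], [0, 0, 0], [0, 0, 0], [0, 0, 0], [0, 0, 0], [0, 0, 0]])

```text
time: 6.58
tool_pos: [0.5054, 0.1726, 0.14]
tool_rot: [3.141, -0.0, 0.289]
contact_force: [0.3, -0.2, -1.0]
opening: 0.0918
grip_force: 0.0
```

```bash
python3 go.py 455.5 114 140 16.7
python3 - <<'E'
from cell import *
from h import *
c=read_camera('top');W=world(c);b=c['color'].max(-1)
m=(W[...,2]>.015)&(W[...,2]<.03)&(np.hypot(W[...,0]-.616,W[...,1]-.3)<.08)
P=W[m];print('meter',len(P),rect(P[:,:2]))
m=(W[...,2]>-.01)&(W[...,2]<.01)&(np.hypot(W[...,0]-.616,W[...,1]-.3)<.08)&(b>70)
P=W[m];print('card',len(P),rect(P[:,:2]))
E
```

```text
t 6.58 pos [505.4 172.6 140. ] rot [180.   -0.   16.5] F [ 0.3 -0.2 -1. ] open 91.8 grip 0.0
(455.5, 114.0, 140.0, 16.7) travel [-0.0645, 0.042, -0.0] dr [0.0, -0.0, -0.2]
meter 301 (637,306) 55x55mm yaw -72.8
card 276 (642,310) 156x78mm yaw -68.3
```

arm_command(fingers=[-1, -1, -1, -1, -1, -1], travel=[[-0.03, 0.02, 0], [-0.055, 0.036, 0.0], [-0.0645, 0.042, 0.02], [-0.0645, 0.042, 0.04], [-0.0645, 0.042, 0.05], [-0.0645, 0.042, 0.05]], dr=[[0, 0, 0], [0, 0, 0], [0, 0, 0], [0, 0, 0], [0, 0, 0], [0, 0, 0]])

```text
time: 7.13
tool_pos: [0.4557, 0.1147, 0.0884]
tool_rot: [-3.141, 0.004, 0.288]
contact_force: [0.1, -0.2, -0.7]
opening: 0.0919
grip_force: 0.0
```

```bash
python3 go.py 455.5 114 7.5 16.7
```

```text
t 7.13 pos [455.7 114.7  88.4] rot [-180.     0.2   16.5] F [ 0.1 -0.2 -0.7] open 91.9 grip 0.0
(455.5, 114.0, 7.5, 16.7) travel [-0.0001, 0.0007, 0.0809] dr [-0.0, 0.2, -0.2]
```

arm_command(fingers=[-1, -1, -1, -1, -1, -1, -1], travel=[[0, 0, 0.025], [0, 0, 0.045], [0, 0, 0.06], [0, 0, 0.07], [0, 0, 0.077], [0, 0, 0.081], [0, 0, 0.081]], dr=[[0, 0, 0], [0, 0, 0], [0, 0, 0], [0, 0, 0], [0, 0, 0], [0, 0, 0], [0, 0, 0]])

```text
time: 7.72
tool_pos: [0.4572, 0.1152, 0.0088]
tool_rot: [3.142, 0.0, 0.288]
contact_force: [0.1, -0.1, -0.2]
opening: 0.0917
grip_force: 0.0
```

arm_command(fingers=[1, 1, 1, 1, 1, 1, 1, 1], travel=[[0, 0, 0], [0, 0, 0], [0, 0, 0], [0, 0, 0], [0, 0, 0], [0, 0, 0], [0, 0, 0], [0, 0, 0]], dr=[[0, 0, 0], [0, 0, 0], [0, 0, 0], [0, 0, 0], [0, 0, 0], [0, 0, 0], [0, 0, 0], [0, 0, 0]], squeeze=15)

```text
time: 8.38
tool_pos: [0.4572, 0.1151, 0.0092]
tool_rot: [3.141, -0.0, 0.288]
contact_force: [-0.5, 0.5, 4.0]
opening: 0.0593
grip_force: 15.0
```

```bash
python3 go.py 442 283 60 16.7
```

```text
t 8.38 pos [457.2 115.1   9.2] rot [180.   -0.   16.5] F [-0.5  0.5  4. ] open 59.3 grip 15.0
(442.0, 283.0, 60.0, 16.7) travel [0.0331, -0.1653, -0.0508] dr [0.0, -0.0, -0.2]
```

The opening of 59.3 mm means the pads have caught only the lid's lower edge. I'll reopen and grip the lid squarely with the TCP about 35 mm high.

arm_command(fingers=[-1, -1, -1, -1, -1, -1, -1, -1], travel=[[0, 0, 0], [0, 0, 0], [0, 0, 0], [0, 0, 0], [0, 0, -0.012], [0, 0, -0.024], [0, 0, -0.024], [0, 0, -0.024]], dr=[[0, 0, 0], [0, 0, 0], [0, 0, 0], [0, 0, 0], [0, 0, 0], [0, 0, 0], [0, 0, 0], [0, 0, 0]])

```text
time: 9.05
tool_pos: [0.4574, 0.1151, 0.0331]
tool_rot: [3.141, -0.001, 0.288]
contact_force: [0.1, -0.3, 0.1]
opening: 0.0918
grip_force: 0.0
```

arm_command(fingers=[1, 1, 1, 1, 1, 1, 1, 1], travel=[[0, 0, 0], [0, 0, 0], [0, 0, 0], [0, 0, 0], [0, 0, 0], [0, 0, 0], [0, 0, 0], [0, 0, 0]], dr=[[0, 0, 0], [0, 0, 0], [0, 0, 0], [0, 0, 0], [0, 0, 0], [0, 0, 0], [0, 0, 0], [0, 0, 0]], squeeze=20)

```text
time: 9.72
tool_pos: [0.4569, 0.1151, 0.0328]
tool_rot: [3.142, 0.0, 0.288]
contact_force: [-0.2, -0.1, -0.7]
opening: 0.0597
grip_force: 20.0
```

```bash
python3 go.py 442 283 90 16.7
```

```text
t 9.72 pos [456.9 115.1  32.8] rot [180.    0.   16.5] F [-0.2 -0.1 -0.7] open 59.7 grip 20.0
(442.0, 283.0, 90.0, 16.7) travel [0.0334, -0.1652, -0.0572] dr [0.0, 0.0, -0.2]
```

arm_command(fingers=[1, 1, 1, 1, 1, 1, 1, 1], travel=[[0, 0, -0.02], [0, 0, -0.045], [0.005, -0.027, -0.057], [0.013, -0.065, -0.057], [0.021, -0.103, -0.057], [0.029, -0.14, -0.057], [0.0334, -0.165, -0.057], [0.0334, -0.165, -0.057]], dr=[[0, 0, 0], [0, 0, 0], [0, 0, 0], [0, 0, 0], [0, 0, 0], [0, 0, 0], [0, 0, 0], [0, 0, 0]])

```text
time: 10.38
tool_pos: [0.4415, 0.287, 0.09]
tool_rot: [-3.14, -0.001, 0.292]
contact_force: [0.2, -0.2, -2.0]
opening: 0.0593
grip_force: 20.0
```

```bash
python3 go.py 442 283 35 16.7
```

```text
t 10.38 pos [441.5 287.   90. ] rot [-1.799e+02 -1.000e-01  1.680e+01] F [ 0.2 -0.2 -2. ] open 59.3 grip 20.0
(442.0, 283.0, 35.0, 16.7) travel [-0.0007, 0.0041, 0.055] dr [-0.1, -0.1, 0.1]
```

arm_command(fingers=[1, 1, 1, 1, 1], travel=[[0, 0.002, 0.015], [0, 0.002, 0.03], [0, 0.002, 0.04], [0, 0.002, 0.045], [0, 0.002, 0.045]], dr=[[0, 0, 0], [0, 0, 0], [0, 0, 0], [0, 0, 0], [0, 0, 0]])

```text
time: 10.8
tool_pos: [0.4422, 0.28, 0.0438]
tool_rot: [3.141, 0.003, 0.287]
contact_force: [-0.3, -0.6, -0.7]
opening: 0.0599
grip_force: 20.0
```

```bash
python3 go.py 442 283 34.8 16.7
```

```text
t 10.80 pos [442.2 280.   43.8] rot [1.80e+02 1.00e-01 1.65e+01] F [-0.3 -0.6 -0.7] open 59.9 grip 20.0
(442.0, 283.0, 34.8, 16.7) travel [0.0007, -0.0029, 0.009] dr [0.0, 0.1, -0.2]
```

arm_command(fingers=[1, 1, 1, 1, 1, 1], travel=[[0, -0.002, 0.003], [0, -0.002, 0.006], [0, -0.002, 0.008], [0, -0.002, 0.009], [0, -0.002, 0.009], [0, -0.002, 0.009]], dr=[[0, 0, 0], [0, 0, 0], [0, 0, 0], [0, 0, 0], [0, 0, 0], [0, 0, 0]])

```text
time: 11.3
tool_pos: [0.4423, 0.2828, 0.0361]
tool_rot: [3.142, -0.0, 0.288]
contact_force: [0.3, -0.5, -0.6]
opening: 0.0595
grip_force: 20.0
```

```bash
python3 go.py 442 283 34 16.7
```

```text
t 11.30 pos [442.3 282.8  36.1] rot [180.   -0.   16.5] F [ 0.3 -0.5 -0.6] open 59.5 grip 20.0
(442.0, 283.0, 34.0, 16.7) travel [-0.0002, -0.0003, 0.0021] dr [0.0, -0.0, -0.2]
```

arm_command(fingers=[1, 1, 1, -1, -1, -1, -1, -1], travel=[[0, 0, 0.001], [0, 0, 0.0018], [0, 0, 0.0018], [0, 0, 0.0018], [0, 0, 0.0018], [0, 0, 0.0018], [0, 0, 0.0018], [0, 0, 0.0018]], dr=[[0, 0, 0], [0, 0, 0], [0, 0, 0], [0, 0, 0], [0, 0, 0], [0, 0, 0], [0, 0, 0], [0, 0, 0]])

```text
time: 11.97
tool_pos: [0.4422, 0.2828, 0.0341]
tool_rot: [3.141, 0.0, 0.288]
contact_force: [-0.4, 0.2, -0.5]
opening: 0.088
grip_force: 0.0
```

```bash
python3 go.py 442 283 130 16.7 598.5 75 130 0
```

```text
t 11.97 pos [442.2 282.8  34.1] rot [180.    0.   16.5] F [-0.4  0.2 -0.5] open 88.0 grip 0.0
(442.0, 283.0, 130.0, 16.7) travel [-0.0001, -0.0003, -0.0959] dr [0.0, 0.0, -0.2]
(598.5, 75.0, 130.0, 0.0) travel [0.0908, 0.2436, -0.0959] dr [0.0, 0.0, 16.5]
```

arm_command(fingers=[-1, -1, -1, -1, -1, -1, -1, -1], travel=[[0, 0, -0.03], [0, 0, -0.065], [0, 0, -0.096], [0.091, 0.244, -0.096], [0.091, 0.244, -0.096], [0.091, 0.244, -0.096], [0.091, 0.244, -0.096], [0.091, 0.244, -0.096]], dr=[[0, 0, 0], [0, 0, 0], [0, 0, 0], [0, 0, 3], [0, 0, 6], [0, 0, 9], [0, 0, 12], [0, 0, 16.5]])

```text
time: 12.63
tool_pos: [0.5683, 0.1147, 0.1303]
tool_rot: [3.142, -0.0, -0.002]
contact_force: [1.3, 0.3, -0.1]
opening: 0.0922
grip_force: 0.0
```

arm_command(fingers=[-1, -1, -1, -1], travel=[[0, 0, 0], [0, 0, 0], [0, 0, 0], [0, 0, 0]], dr=[[0, 0, 0], [0, 0, 0], [0, 0, 0], [0, 0, 0]])

```text
time: 12.97
tool_pos: [0.5666, 0.1173, 0.13]
tool_rot: [-3.141, 0.001, 0.002]
contact_force: [-0.2, 0.2, -1.1]
opening: 0.0921
grip_force: 0.0
```

```bash
python3 go.py 598.5 75 80 0
```

```text
t 12.97 pos [566.6 117.3 130. ] rot [-1.8e+02  1.0e-01  1.0e-01] F [-0.2  0.2 -1.1] open 92.1 grip 0.0
(598.5, 75.0, 80.0, 0.0) travel [0.0319, 0.0424, 0.0499] dr [-0.0, 0.1, 0.1]
```

arm_command(fingers=[-1, -1, -1, -1, -1, -1], travel=[[0.016, 0.021, 0.01], [0.028, 0.038, 0.025], [0.032, 0.0424, 0.04], [0.032, 0.0424, 0.05], [0.032, 0.0424, 0.05], [0.032, 0.0424, 0.05]], dr=[[0, 0, 0], [0, 0, 0], [0, 0, 0], [0, 0, 0], [0, 0, 0], [0, 0, 0]])

```text
time: 13.47
tool_pos: [0.5984, 0.0753, 0.0799]
tool_rot: [-3.141, 0.002, 0.002]
contact_force: [0.1, 0.5, -0.2]
opening: 0.0918
grip_force: 0.0
```

```bash
python3 go.py 598.5 75 20 0;python3 - <<'E'
from cell import *
from h import *
c=read_camera('wrist');cv2.imwrite('pics/w3.png',c['color'])
W=world(c);m=(W[...,2]>.042)&(W[...,2]<.056)&(np.hypot(W[...,0]-.5985,W[...,1]-.075)<.03)&(c['z_map']>0)
P=W[m];print('vial',len(P),rect(P[:,:2]))
c=read_camera('top');W=world(c);b=c['color'].max(-1)
for k,x,y,lo,hi,r in(('meter',.616,.3,.015,.03,.08),('cup',.442,.283,.054,.07,.05)):
    m=(W[...,2]>lo)&(W[...,2]<hi)&(np.hypot(W[...,0]-x,W[...,1]-y)<r)
    P=W[m];print(k,len(P),rect(P[:,:2]))
    m=(W[...,2]>-.01)&(W[...,2]<.01)&(np.hypot(W[...,0]-x,W[...,1]-y)<r+.01)&(b>70)
    P=W[m];print(' card',rect(P[:,:2]))
E
```

```text
t 13.47 pos [598.4  75.3  79.9] rot [-1.8e+02  1.0e-01  1.0e-01] F [ 0.1  0.5 -0.2] open 91.8 grip 0.0
(598.5, 75.0, 20.0, 0.0) travel [0.0002, 0.0004, 0.0599] dr [-0.0, 0.1, 0.1]
vial 1893 (601,78) 34x32mm yaw 62.3
meter 598 (615,299) 101x56mm yaw 16.6
 card (616,301) 129x85mm yaw 16.9
cup 359 (441,282) 57x56mm yaw -89.2
 card (443,285) 90x88mm yaw 66.0
```

The meter is 2 mm and the cup about 3 mm from their card centres. Next is the vial.

arm_command(fingers=[-1, -1, -1, -1, -1, -1], travel=[[0.0015, -0.001, 0.02], [0.0015, -0.001, 0.04], [0.0015, -0.001, 0.052], [0.0015, -0.001, 0.058], [0.0015, -0.001, 0.06], [0.0015, -0.001, 0.06]], dr=[[0, 0, 0], [0, 0, 0], [0, 0, 0], [0, 0, 0], [0, 0, 0], [0, 0, 0]])

```text
time: 14.07
tool_pos: [0.6011, 0.0751, 0.0204]
tool_rot: [3.142, -0.0, 0.0]
contact_force: [-0.1, 0.0, -0.3]
opening: 0.092
grip_force: 0.0
```

arm_command(fingers=[1, 1, 1, 1, 1, 1, 1, 1], travel=[[0, 0, 0], [0, 0, 0], [0, 0, 0], [0, 0, 0], [0, 0, 0], [0, 0, 0], [0, 0, 0], [0, 0, 0]], dr=[[0, 0, 0], [0, 0, 0], [0, 0, 0], [0, 0, 0], [0, 0, 0], [0, 0, 0], [0, 0, 0], [0, 0, 0]], squeeze=10)

```text
time: 14.73
tool_pos: [0.6009, 0.0749, 0.0202]
tool_rot: [3.141, 0.0, 0.0]
contact_force: [0.1, -0.5, -0.1]
opening: 0.0428
grip_force: 0.0
```

arm_command(fingers=[1, 1, 1, 1], travel=[[0, 0, 0], [0, 0, 0], [0, 0, 0], [0, 0, 0]], dr=[[0, 0, 0], [0, 0, 0], [0, 0, 0], [0, 0, 0]])

```text
time: 15.07
tool_pos: [0.601, 0.0749, 0.0201]
tool_rot: [3.142, 0.0, 0.0]
contact_force: [-0.2, 1.0, -0.2]
opening: 0.0313
grip_force: 10.0
```

```bash
python3 go.py 453 -104 100 0
```

```text
t 15.07 pos [601.   74.9  20.1] rot [180.   0.   0.] F [-0.2  1.  -0.2] open 31.3 grip 10.0
(453.0, -104.0, 100.0, 0.0) travel [-0.148, 0.1789, -0.0799] dr [0.0, 0.0, 0.0]
```

arm_command(fingers=[1, 1, 1, 1, 1, 1, 1, 1], travel=[[0, 0, -0.02], [0, 0, -0.05], [0, 0, -0.08], [-0.024, 0.029, -0.08], [-0.048, 0.058, -0.08], [-0.072, 0.087, -0.08], [-0.096, 0.116, -0.08], [-0.12, 0.145, -0.08]], dr=[[0, 0, 0], [0, 0, 0], [0, 0, 0], [0, 0, 0], [0, 0, 0], [0, 0, 0], [0, 0, 0], [0, 0, 0]])

```text
time: 15.73
tool_pos: [0.4797, -0.071, 0.1003]
tool_rot: [3.141, -0.0, 0.001]
contact_force: [0.8, -0.9, -0.5]
opening: 0.0313
grip_force: 10.0
```

arm_command(fingers=[1, 1, 1, 1, 1], travel=[[-0.017, 0.02, 0], [-0.028, 0.034, 0], [-0.028, 0.034, 0.02], [-0.028, 0.034, 0.03], [-0.028, 0.034, 0.03]], dr=[[0, 0, 0], [0, 0, 0], [0, 0, 0], [0, 0, 0], [0, 0, 0]])

```text
time: 16.15
tool_pos: [0.4516, -0.1041, 0.0687]
tool_rot: [-3.14, 0.003, -0.001]
contact_force: [-0.3, -0.8, 0.4]
opening: 0.0316
grip_force: 10.0
```

```bash
python3 go.py 453 -104 22.3 0
```

```text
t 16.15 pos [ 451.6 -104.1   68.7] rot [-1.799e+02  2.000e-01 -1.000e-01] F [-0.3 -0.8  0.4] open 31.6 grip 10.0
(453.0, -104.0, 22.3, 0.0) travel [0.0016, -0.0, 0.0464] dr [-0.1, 0.2, -0.1]
```

arm_command(fingers=[1, 1, 1, 1, 1, 1, 1], travel=[[0, 0, 0.015], [0, 0, 0.03], [0, 0, 0.038], [0, 0, 0.043], [0, 0, 0.046], [0, 0, 0.047], [0, 0, 0.047]], dr=[[0, 0, 0], [0, 0, 0], [0, 0, 0], [0, 0, 0], [0, 0, 0], [0, 0, 0], [0, 0, 0]])

```text
time: 16.73
tool_pos: [0.4533, -0.1041, 0.0235]
tool_rot: [3.141, -0.0, 0.0]
contact_force: [-0.7, 1.1, -1.0]
opening: 0.0312
grip_force: 10.0
```

```bash
python3 go.py 453 -104 22 0
```

```text
t 16.73 pos [ 453.3 -104.1   23.5] rot [180.  -0.   0.] F [-0.7  1.1 -1. ] open 31.2 grip 10.0
(453.0, -104.0, 22.0, 0.0) travel [-0.0003, -0.0001, 0.0015] dr [0.0, -0.0, 0.0]
```

arm_command(fingers=[1, 1, 1, -1, -1, -1, -1, -1], travel=[[0, 0, 0.001], [0, 0, 0.0015], [0, 0, 0.0015], [0, 0, 0.0015], [0, 0, 0.0015], [0, 0, 0.0015], [0, 0, 0.0015], [0, 0, 0.0015]], dr=[[0, 0, 0], [0, 0, 0], [0, 0, 0], [0, 0, 0], [0, 0, 0], [0, 0, 0], [0, 0, 0], [0, 0, 0]])

```text
time: 17.4
tool_pos: [0.453, -0.1041, 0.0217]
tool_rot: [3.141, -0.0, 0.0]
contact_force: [1.1, -0.0, -0.3]
opening: 0.0601
grip_force: 0.0
```

```bash
python3 go.py 598.5 -81.5 100 0.3
```

```text
t 17.40 pos [ 453.  -104.1   21.7] rot [180.  -0.   0.] F [ 1.1 -0.  -0.3] open 60.1 grip 0.0
(598.5, -81.5, 100.0, 0.3) travel [0.1455, -0.0226, -0.0783] dr [0.0, -0.0, -0.3]
```

arm_command(fingers=[-1, -1, -1, -1, -1, -1, -1, -1], travel=[[0, 0, -0.03], [0, 0, -0.06], [0, 0, -0.078], [0.035, -0.0055, -0.078], [0.072, -0.011, -0.078], [0.109, -0.017, -0.078], [0.14, -0.022, -0.078], [0.14, -0.0226, -0.078]], dr=[[0, 0, 0], [0, 0, 0], [0, 0, 0], [0, 0, 0], [0, 0, 0], [0, 0, 0], [0, 0, 0], [0, 0, 0]])

```text
time: 18.07
tool_pos: [0.598, -0.0808, 0.0996]
tool_rot: [3.141, -0.005, 0.002]
contact_force: [-1.2, -0.0, 0.4]
opening: 0.092
grip_force: 0.0
```

```bash
python3 go.py 598.5 -81.5 5 0.2;python3 - <<'E'
from cell import *
from h import *
c=read_camera('wrist');cv2.imwrite('pics/w4.png',c['color'])
W=world(c);m=(W[...,2]>.01)&(W[...,2]<.026)&(np.hypot(W[...,0]-.5985,W[...,1]+.0815)<.075)&(c['z_map']>0)
P=W[m];print('pen',len(P),rect(P[:,:2]))
E
```

```text
t 18.07 pos [598.  -80.8  99.6] rot [ 1.8e+02 -3.0e-01  1.0e-01] F [-1.2 -0.   0.4] open 92.0 grip 0.0
(598.5, -81.5, 5.0, 0.2) travel [0.0, 0.0006, 0.0946] dr [0.0, -0.3, -0.1]
pen 2803 (602,-80) 110x18mm yaw -0.0
```

View pics/w4.png

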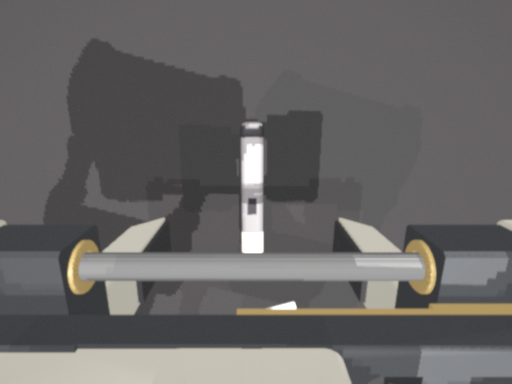

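The pen runs straight along the tool axis in the wrist view, from (251,125) to (252,250), centred between the fingers. I'll descend with the commanded x corrected by 6 mm.

arm_command(fingers=[-1, -1, -1, -1, -1, -1, -1], travel=[[0.005, 0, 0.03], [0.005, 0, 0.06], [0.005, 0, 0.078], [0.005, 0, 0.088], [0.005, 0, 0.093], [0.005, 0, 0.095], [0.005, 0, 0.095]], dr=[[0, 0, 0], [0, 0, 0], [0, 0, 0], [0, 0, 0], [0, 0, 0], [0, 0, 0], [0, 0, 0]])

```text
time: 18.7
tool_pos: [0.5982, -0.0817, 0.0054]
tool_rot: [3.141, -0.001, 0.0]
contact_force: [-0.1, -0.6, 0.2]
opening: 0.0916
grip_force: 0.0
```

arm_command(fingers=[1, 1, 1, 1, 1, 1, 1, 1], travel=[[0, 0, 0], [0, 0, 0], [0, 0, 0], [0, 0, 0], [0, 0, 0], [0, 0, 0], [0, 0, 0], [0, 0, 0]], dr=[[0, 0, 0], [0, 0, 0], [0, 0, 0], [0, 0, 0], [0, 0, 0], [0, 0, 0], [0, 0, 0], [0, 0, 0]], squeeze=12)

```text
time: 19.37
tool_pos: [0.598, -0.0815, 0.0047]
tool_rot: [3.142, 0.0, 0.0]
contact_force: [0.4, -0.3, 0.0]
opening: 0.0429
grip_force: 0.0
```

arm_command(fingers=[1, 1, 1, 1, 1, 1, 1, 1], travel=[[0, 0, 0], [0, 0, 0], [0, 0, 0], [0, 0, 0], [0, 0, 0], [0, 0, 0], [0, 0, 0], [0, 0, 0]], dr=[[0, 0, 0], [0, 0, 0], [0, 0, 0], [0, 0, 0], [0, 0, 0], [0, 0, 0], [0, 0, 0], [0, 0, 0]])

```text
time: 20.03
tool_pos: [0.598, -0.0815, 0.0046]
tool_rot: [3.142, 0.0, 0.0]
contact_force: [1.0, 0.5, 0.3]
opening: 0.0181
grip_force: 12.0
```

```bash
python3 go.py 430 -286 90 3.4
```

```text
t 20.03 pos [598.  -81.5   4.6] rot [180.   0.   0.] F [1.  0.5 0.3] open 18.1 grip 12.0
(430.0, -286.0, 90.0, 3.4) travel [-0.168, 0.2045, -0.0853] dr [0.0, 0.0, -3.4]
```

arm_command(fingers=[1, 1, 1, 1, 1, 1, 1, 1], travel=[[0, 0, -0.02], [0, 0, -0.05], [0, 0, -0.085], [-0.025, 0.031, -0.085], [-0.05, 0.061, -0.085], [-0.075, 0.091, -0.085], [-0.1, 0.122, -0.085], [-0.125, 0.152, -0.085]], dr=[[0, 0, 0], [0, 0, 0], [0, 0, 0], [0, 0, -1], [0, 0, -2], [0, 0, -3], [0, 0, -3.4], [0, 0, -3.4]])

```text
time: 20.7
tool_pos: [0.4718, -0.2346, 0.0899]
tool_rot: [3.141, -0.0, 0.061]
contact_force: [0.8, -0.5, -0.2]
opening: 0.0178
grip_force: 12.0
```

arm_command(fingers=[1, 1, 1, 1, 1, 1], travel=[[-0.02, 0.027, 0], [-0.036, 0.046, 0], [-0.0397, 0.055, 0.015], [-0.0397, 0.055, 0.03], [-0.0397, 0.055, 0.04], [-0.0397, 0.055, 0.04]], dr=[[0, 0, 0], [0, 0, 0], [0, 0, 0], [0, 0, 0], [0, 0, 0], [0, 0, 0]])

```text
time: 21.2
tool_pos: [0.4355, -0.2898, 0.0478]
tool_rot: [-3.139, 0.003, 0.059]
contact_force: [-0.0, 0.2, 0.1]
opening: 0.018
grip_force: 12.0
```

```bash
python3 go.py 429.5 -286 7 3.4
```

```text
t 21.20 pos [ 435.5 -289.8   47.8] rot [-179.8    0.2    3.4] F [-0.   0.2  0.1] open 18.0 grip 12.0
(429.5, -286.0, 7.0, 3.4) travel [-0.0057, -0.0041, 0.0408] dr [-0.2, 0.2, -0.0]
```

arm_command(fingers=[1, 1, 1, 1, 1, 1, 1, 1], travel=[[-0.003, -0.002, 0.01], [-0.0062, -0.0045, 0.02], [-0.0062, -0.0045, 0.028], [-0.0062, -0.0045, 0.034], [-0.0062, -0.0045, 0.038], [-0.0062, -0.0045, 0.04], [-0.0062, -0.0045, 0.041], [-0.0062, -0.0045, 0.041]], dr=[[0, 0, 0], [0, 0, 0], [0, 0, 0], [0, 0, 0], [0, 0, 0], [0, 0, 0], [0, 0, 0], [0, 0, 0]])

```text
time: 21.87
tool_pos: [0.4305, -0.2868, 0.0088]
tool_rot: [3.141, -0.0, 0.06]
contact_force: [-0.5, 0.7, 0.5]
opening: 0.018
grip_force: 12.0
```

```bash
python3 go.py 429.5 -286 6.5 3.4
```

```text
t 21.87 pos [ 430.5 -286.8    8.8] rot [180.   -0.    3.4] F [-0.5  0.7  0.5] open 18.0 grip 12.0
(429.5, -286.0, 6.5, 3.4) travel [-0.0009, -0.0008, 0.0023] dr [0.0, -0.0, 0.0]
```

arm_command(fingers=[1, 1, 1, -1, -1, -1, -1, -1], travel=[[-0.001, -0.001, 0.001], [-0.001, -0.001, 0.002], [-0.001, -0.001, 0.002], [-0.001, -0.001, 0.002], [-0.001, -0.001, 0.002], [-0.001, -0.001, 0.002], [-0.001, -0.001, 0.002], [-0.001, -0.001, 0.002]], dr=[[0, 0, 0], [0, 0, 0], [0, 0, 0], [0, 0, 0], [0, 0, 0], [0, 0, 0], [0, 0, 0], [0, 0, 0]])

```text
time: 22.53
tool_pos: [0.4292, -0.2857, 0.0068]
tool_rot: [3.141, -0.0, 0.06]
contact_force: [-1.3, 0.2, -0.6]
opening: 0.0467
grip_force: 0.0
```

arm_command(fingers=[-1, -1, -1, -1, -1, -1, -1, -1], travel=[[0, 0, -0.03], [0, 0, -0.07], [0, 0, -0.11], [0, 0, -0.15], [-0.04, 0.04, -0.17], [-0.08, 0.08, -0.17], [-0.1, 0.12, -0.17], [-0.1, 0.12, -0.17]], dr=[[0, 0, 0], [0, 0, 0], [0, 0, 0], [0, 0, 0], [0, 0, 0], [0, 0, 0], [0, 0, 0], [0, 0, 0]])

```text
time: 23.2
tool_pos: [0.3351, -0.4132, 0.1777]
tool_rot: [3.14, -0.001, 0.06]
contact_force: [0.9, 0.3, 0.2]
opening: 0.0915
grip_force: 0.0
```

```bash
python3 go.py;python3 - <<'E'
from cell import *
from h import *
T=dict(meter=(.616,.3,.022,.08,16.7),cup=(.442,.283,.062,.05,0),vial=(.453,-.104,.05,.035,0),pen=(.43,-.286,.018,.08,3.4))
for n in('top','side'):
    c=read_camera(n);W=world(c);b=c['color'].max(-1);cv2.imwrite(f'pics/{n}5.png',c['color'])
    for k,(x,y,h,r,w) in T.items():
        d=np.hypot(W[...,0]-x,W[...,1]-y)<r
        P=W[d&(abs(W[...,2]-h-.002)<.008)];print(n,k,len(P),rect(P[:,:2]) if len(P)>4 else '')
        P=W[d&(abs(W[...,2])<.008)&(b>70)];print('   card',rect(P[:,:2]) if len(P)>4 else '')
E
```

```text
t 23.20 pos [ 335.1 -413.2  177.7] rot [179.9  -0.    3.4] F [0.9 0.3 0.2] open 91.5 grip 0.0
top meter 609 (614,300) 100x56mm yaw 16.6
   card (616,301) 128x85mm yaw 16.5
top cup 356 (441,282) 57x57mm yaw -88.2
   card (442,285) 90x86mm yaw 66.9
top vial 104 (451,-102) 30x30mm yaw 46.9
   card (453,-103) 60x59mm yaw -72.8
top pen 250 (432,-284) 112x19mm yaw 3.9
   card (430,-285) 141x48mm yaw 3.7
side meter 131 (640,303) 56x48mm yaw -75.9
   card (654,274) 127x36mm yaw 44.5
side cup 0 
   card 
side vial 0 
   card (436,-121) 37x15mm yaw -68.5
side pen 0 
   card (437,-312) 156x35mm yaw 17.2
```

View pics/side5.png

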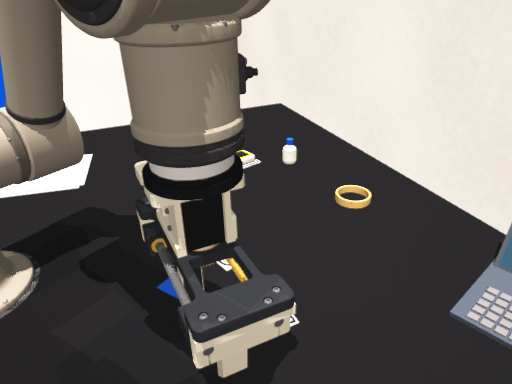

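View pics/top5.png

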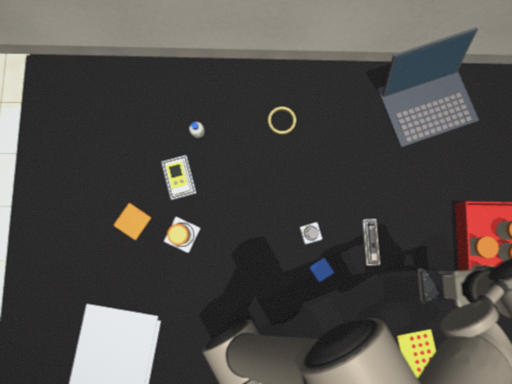

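The top view shows all four things inside their outlines: meter (179,177), cup (180,234), vial (311,232) and pen (372,242). Each is about 3 mm or less from its card centre. The tape and sanitiser have not moved. The arm blocks most of the side view, but the gripper is clear of everything.

```bash
python3 -c "
from cell import *
print(hand_in())"
```

```text
the job is handed in; nothing more can be done
None
```

The job is handed in: by the top camera the meter, cup, vial and pen each stand within about 3 mm of their card centres, the meter and pen are lined up within about 1 degree, and the tape roll and sanitiser bottle have not moved; the hand-in call returned no verdict.

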